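# Fire the yellow label gun at the smokehouse packing counter

## Robot

A 6-joint arm with a two-finger parallel gripper is mounted at the origin on the work surface. World frame = base frame: x ahead of the robot, y to its left, z up, the work surface at z = 0. Lengths are in m, angles in rad, forces in N, time in s.
With the tool pointing down it reaches from about 0.275 to 0.875 m from the base axis. Payload 12.5 kg.
Tool frame: the origin (TCP) lies at the very end of the fingers, on their centre line; the grasp point (between the pads) lies 19 mm behind it; x points along the fingers, y is the direction in which the jaws open and shut, and the axes are right-handed (so a half turn about x gives the same grasp; the last joint's range is limited). The gripper opens to 85 mm and grips with 20 to 120 N. Pads are 22 mm wide; open, the fingers measure 114 mm over their backs; the gripper's body (76 mm by 85 mm) begins 54 mm behind the grasp point. The pads swing forward as they close: fully open they stand 13 mm farther back than shut.
Start: joints at [-1.34, 0.351, 1.652, -0, 1.139, -0.085], TCP at [0.171, -0.523, 0.231] pointing down, gripper open.
Joint ranges: [-2.75, 2.75], [-0.79, 2.1], [0.01, 2.65], [-1.57, 4.71], [0.07, 3.14], [-2.87, 2.87]. Speed limits (rad/s): [2.22, 2.22, 2.79, 3.14, 3.14, 3.14].

## Interface

Orientations are given as a 3x3 rotation matrix whose columns are the frame's x, y, z axes.
In Python, from bench import manip gives the robot as it stands. Calls block until the motion is done:
- manip.move_ptp(position, orientation): joint-space move of the TCP to a pose.
- manip.move_l(position, attitude=None, max_speed=0.15): straight line of the TCP; attitude=None keeps the orientation; max_speed is the mean speed in m/s.
- manip.move_j(angles): joint-space move.
- manip.set_gripper(opening, effort=None): opening from 0.0 (shut) to 1.0 (fully open); effort is the grip in N (None keeps the last); returns when the fingers have stopped.
- manip.dwell(seconds).
- manip.inverse_kinematics(position, orientation): joint angles nearest the present ones, or None.
- manip.grab_frame(name): name is "scene" or "top" or "wrist"; returns (picture, depth): 420x560x3 uint8, red, green, blue; 420x560 float32, m along the optical axis (not along the pixel's ray), 0 where there is no reading.
- manip.get_calibration(name): a dict with "camera_matrix" (3x3 intrinsics, pixels), "R" (3x3) and "t" (3): a world point X has camera coordinates R X + t. Camera axes: x right, y down, z forward; pixel columns grow to the right and rows downward; lengths in m; the calibration is good to about 2 mm. A picture is of the moment at which its call begins: read the wrist's pose just before it. get_calibration takes no time and is no camera call; for the wrist camera it gives the pose at the moment of the call.
A pose or a line that the arm cannot do raises manip.Unreachable and nothing moves.
- manip.sign_off(): hands the job in, once; it reports no verdict.
Trained networks look in the newest picture that a camera, given by its name, has taken for a name from the list of things; names that differ only in an ending like _2 or _b are one class to them, and where a whole thing is asked for, a point or a joint stands for the part that bears it (a point fixed in the world has none). Each returns a list of dicts, best first, with "confidence" (0 to 1); they miss things now and then, are a little off and sometimes report something else, mostly with a low value. They report only what shows in the picture. A call takes as long as a camera call.
- manip.look_for(camera, name): "at" ([x, y, z] in m, in world coordinates, good to about 4 mm: the middle of the surface that is visible of it).
Readings, each from a call of its own:
- manip.current_time(): time.
- manip.current_qpos(): joint angles.
- manip.current_joint_vel(): joint speeds.
- manip.current_joint_torque(): joint torques, N m.
- manip.current_ee_pos(): TCP position.
- manip.current_tcp_rot(): TCP orientation.
- manip.current_force(): force on the tool from outside, world axes, zero at the start.
- manip.current_ft_torque(): the same for the moment, N m.
- manip.current_grip_width(): opening from 0.0 (shut) to 1.0 (fully open).
Only numpy, scipy, OpenCV 4.12 (cv2) and the standard library are available. Lean on these libraries where they do the work, as an engineer would, in place of code of your own. Each camera call takes 0.05 s, during which the arm holds its last target.

## Task

Print a label with the yellow label gun clamped to the packing counter: squeeze its black trigger lever fully home towards the handle, hold it there for about a second, then let go so that the lever springs all the way back and the next label feeds out. Do not pull the blue gun's trigger, and leave the red-capped spice jar where it stands.

Things in the scene. Friction and masses are not known exactly. Their poses are not given: they have to be found in the camera images.
- yellow_squeeze (a point): Squeeze point of the yellow label gun (clamped down on its side), 62 mm above the counter: mid-height of handle and lever, midway across them once squeezed. x: towards the nose; y: from black lever to handle; z up. Handle: bar along x, 28 mm tall, outer face at y=+18 mm, from x=-50 to the gun body at +60. Body and nose reach x=+250, y=-70 to +90, top 90 mm high. Below the handle: bare counter.
- yellow_trigger (a joint): Angle of the yellow gun's black lever: 0 at rest, 0.20 rad fully home (stop). Vertical hinge at x=+70, y=-12 mm from the squeeze point; lever 12 mm thick, 26 mm tall, reaches back to x=-43. At the squeeze point its outer face is at y=-32 mm at rest, -18 home: 50 mm across lever and handle at rest, 36 home. Spring opens it: about 3 N there at rest, 8 N home.
- blue_trigger (a joint): The same for the blue label gun, of the same shape and clamped likewise on the other side of the counter's middle, the two squeeze points 0.34 m or more apart. To be left alone.
- jar_mid (a point): Centre (45 mm up) of a loose spice jar with a red cap, 60 mm in diameter, 90 mm high, standing between the guns. To be left where it is. (A low paper label roll lies far right and a small steel bowl stands far left, clear of the guns.)

How it is judged:
By the outcome, as a careful person would: the job done as asked, in the order asked, and still so for the second after the job is handed in, with the robot touching nothing.
It also fails if it takes over 29 s, if anything falls off the work surface, if the arm or the gripper's body presses on something with over 40 N, if the wrist force passes 120 N, or if a joint passes its speed limit or range.

## Working session

There is one attempt and no reset: what is moved stays moved. The work goes in short steps, each a Python script; the robot and the scene stay as the last script left them, time stands still between calls to the robot, and variables do not carry over. Pictures are saved under pics/ and viewed, and the job is handed in when it is done.

```bash
mkdir -p pics; python3 - <<'E'
from bench import manip
import cv2,numpy as np
for n in ["top","scene"]:
    p,d=manip.grab_frame(n); cv2.imwrite(f"pics/{n}0.png",p[:,:,::-1]); np.save(f"pics/{n}0.npy",d)
    c=manip.get_calibration(n); print(n,c)
    for k in ["yellow_squeeze","yellow_trigger","blue_trigger","jar_mid"]:
        print(k,manip.look_for(n,k))
print(manip.current_time())
E
```

```text
top {'camera_matrix': array([[391.4899465 ,   0.        , 275.06932257],
       [  0.        , 391.4899465 , 208.84882685],
       [  0.        ,   0.        ,   1.        ]]), 'R': array([[ 0.02046059, -0.99959443,  0.01980762],
       [-0.99148634, -0.02283485, -0.12819283],
       [ 0.12859314, -0.01701608, -0.99155144]]), 't': array([-0.01802346,  0.54792688,  0.76448362])}
yellow_squeeze [{'at': [0.6852, -0.1791, 0.0807], 'confidence': 0.87}, {'at': [0.4498, -0.0041, 0.0889], 'confidence': 0.36}]
yellow_trigger [{'at': [0.6096, -0.2214, 0.0741], 'confidence': 0.93}]
blue_trigger [{'at': [0.5829, 0.1534, 0.0738], 'confidence': 0.92}]
jar_mid [{'at': [0.453, -0.0005, 0.0897], 'confidence': 0.95}]
scene {'camera_matrix': array([[446.66380988,   0.        , 275.23446308],
       [  0.        , 446.66380988, 208.98007734],
       [  0.        ,   0.        ,   1.        ]]), 'R': array([[ 0.05388815,  0.99852535,  0.00657156],
       [ 0.84180745, -0.04188873, -0.53815012],
       [-0.53708126,  0.0345319 , -0.84282339]]), 't': array([-0.03830046, -0.41493773,  1.23909898])}
yellow_squeeze [{'at': [0.7243, -0.1765, 0.0821], 'confidence': 0.83}]
yellow_trigger [{'at': [0.6155, -0.2213, 0.0732], 'confidence': 0.92}]
blue_trigger [{'at': [0.5828, 0.1552, 0.0718], 'confidence': 0.97}]
jar_mid [{'at': [0.4689, -0.0061, 0.0686], 'confidence': 0.64}]
0.5
```

View pics/top0.png

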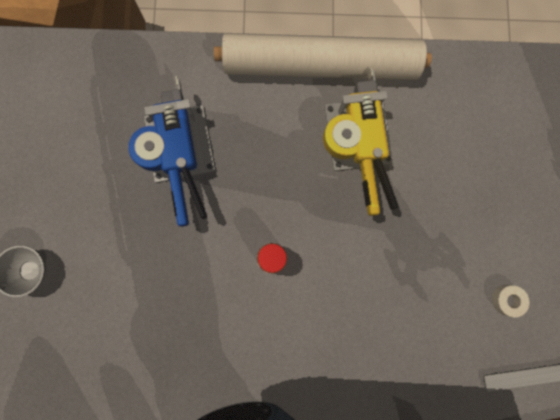

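View pics/scene0.png

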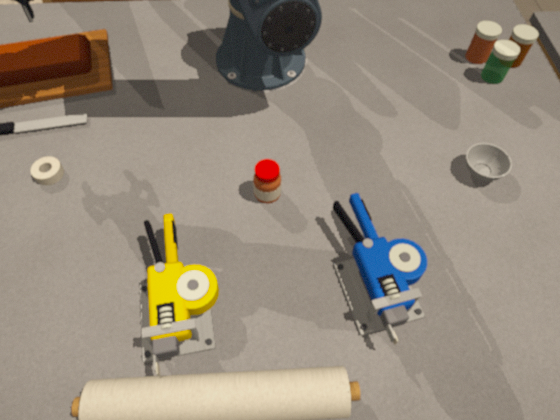

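```bash
cat > h.py <<'E'
import numpy as np,cv2
def cloud(d,c):
    K,R,t=c["camera_matrix"],np.array(c["R"]),np.array(c["t"])
    v,u=np.mgrid[:d.shape[0],:d.shape[1]]
    X=np.stack([(u-K[0,2])/K[0,0]*d,(v-K[1,2])/K[1,1]*d,d],-1)
    return (X-t)@R
E
python3 - <<'E'
from bench import manip
import cv2,numpy as np
from h import *
for n in ["top","scene"]:
    p=cv2.imread(f"pics/{n}0.png"); d=np.load(f"pics/{n}0.npy")
    W=cloud(d,manip.get_calibration(n)); hsv=cv2.cvtColor(p,cv2.COLOR_BGR2HSV)
    yel=(abs(hsv[...,0].astype(int)-27)<8)&(hsv[...,1]>150)&(hsv[...,2]>70)
    x,y,z=W[...,0],W[...,1],W[...,2]
    reg=(y<-0.1)&(y>-0.32)&(x>.5)&(x<.85)&(d>0)
    tall=reg&(z>.068)&(z<.084)
    for x0 in np.arange(.54,.72,.012):
        s=tall&(x>=x0)&(x<x0+.012)
        a=s&yel; b=s&~yel
        f=lambda m:(m.sum(),np.round([y[m].min(),y[m].max(),np.median(z[m])],4)) if m.any() else None
        print(n,round(x0,3),f(a),f(b))
    top=reg&(z>.085); print("body top",x[top].min(),x[top].max(),y[top].min(),y[top].max(),np.median(z[top]))
    cr={"top":p[80:230,310:420],"scene":p[200:370,120:240]}[n]
    cv2.imwrite(f"pics/{n}crop.png",cv2.resize(cr,None,fx=3.5,fy=3.5,interpolation=cv2.INTER_CUBIC))
E
```

```text
top 0.54 (np.int64(63), array([-0.2081, -0.1895,  0.076 ])) (np.int64(2), array([-0.2415, -0.2398,  0.0691]))
top 0.552 (np.int64(58), array([-0.2083, -0.1895,  0.0765])) (np.int64(53), array([-0.246 , -0.1875,  0.0748]))
top 0.564 (np.int64(53), array([-0.2066, -0.188 ,  0.0768])) (np.int64(57), array([-0.2449, -0.1858,  0.0743]))
top 0.576 (np.int64(51), array([-0.2045, -0.1864,  0.0768])) (np.int64(55), array([-0.2392, -0.1842,  0.0749]))
top 0.588 (np.int64(55), array([-0.2032, -0.1843,  0.0769])) (np.int64(52), array([-0.2349, -0.1825,  0.0743]))
top 0.6 (np.int64(58), array([-0.2012, -0.181 ,  0.0764])) (np.int64(48), array([-0.2291, -0.1818,  0.0745]))
top 0.612 (np.int64(60), array([-0.1995, -0.1795,  0.0753])) (np.int64(44), array([-0.2285, -0.1996,  0.0744]))
top 0.624 (np.int64(62), array([-0.1978, -0.1784,  0.0757])) (np.int64(40), array([-0.2218, -0.1977,  0.0751]))
top 0.636 (np.int64(81), array([-0.1965, -0.1668,  0.0761])) (np.int64(44), array([-0.2175, -0.203 ,  0.0741]))
top 0.648 (np.int64(225), array([-0.2266, -0.1221,  0.0801])) (np.int64(25), array([-0.2141, -0.
[... 1807 characters left out ...]
0.1293,  0.0808]))
scene 0.66 (np.int64(262), array([-0.2318, -0.1162,  0.082 ])) (np.int64(22), array([-0.2171, -0.1128,  0.0828]))
scene 0.672 (np.int64(203), array([-0.2271, -0.1073,  0.0825])) (np.int64(63), array([-0.1708, -0.1055,  0.0832]))
scene 0.684 (np.int64(177), array([-0.2259, -0.1037,  0.0823])) (np.int64(67), array([-0.1739, -0.1028,  0.0832]))
scene 0.696 (np.int64(188), array([-0.2258, -0.1035,  0.0821])) (np.int64(75), array([-0.1735, -0.1189,  0.0831]))
scene 0.708 (np.int64(227), array([-0.2248, -0.1052,  0.0823])) (np.int64(73), array([-0.1712, -0.1206,  0.0831]))
body top 0.6519704550837002 0.7867858278029066 -0.2261446606322344 -0.11298883053626048 0.08625768740328434
```

```bash
ls pics
```

```text
scene0.npy
scene0.png
scenecrop.png
top0.npy
top0.png
topcrop.png
```

```bash
python3 - <<'E'
from bench import manip
import cv2,numpy as np
from h import *
C=[]
for n in ["top","scene"]:
    p=cv2.imread(f"pics/{n}0.png"); d=np.load(f"pics/{n}0.npy")
    W=cloud(d,manip.get_calibration(n)); x,y,z=[W[...,i] for i in range(3)]
    reg=(y<-0.1)&(y>-0.32)&(x>.5)&(d>0)&(z>.068)&(z<.084)&(x<.64)&(y>-.215+(x-.55)*.14)
    P=W[reg]
    # handle line by edges
    ed=[];
    for x0 in np.arange(.548,.63,.004):
        s=P[(P[:,0]>=x0)&(P[:,0]<x0+.004)]; ed.append((x0+.002,np.percentile(s[:,1],97),np.percentile(s[:,1],3)))
    ed=np.array(ed); a=np.polyfit(ed[:,0],ed[:,1],1); b=np.polyfit(ed[:,0],ed[:,2],1)
    th=np.arctan((a[0]+b[0])/2); ym=lambda X:(np.polyval(a,X)+np.polyval(b,X))/2
    print(n,"deg",np.degrees(np.arctan([a[0],b[0]])),"width",(np.polyval(a,.59)-np.polyval(b,.59))*np.cos(th),"xmin",np.sort(P[:,0])[:8:3], "outer/mid at .59",np.polyval(a,.59),ym(.59))
q0=manip.current_qpos()
a=np.radians(8)
for s in (1,-1):
    X=np.array([0,0,-1.]);Y=s*np.array([-np.sin(a),np.cos(a),0]);R=np.stack([X,Y,np.cross(X,Y)],1)
    print(s,manip.inverse_kinematics([.588,-.2,.2],R))
print(manip.current_tcp_rot())
E
```

```text
top deg [7.60696146 7.6667382 ] width 0.018285113480369295 xmin [0.53754526 0.53809745 0.53939003] outer/mid at .59 -0.18411167922529598 -0.19333605368004797
scene deg [7.83299048 7.95885638] width 0.01797545163013981 xmin [0.53889791 0.54082144 0.54214847] outer/mid at .59 -0.18653875040133067 -0.19561250249215964
1 [-4.02799810e-01  5.10418252e-01  1.48903448e+00 -4.44089210e-16
  1.14213992e+00 -2.11322248e+00]
-1 [-4.02799810e-01  5.10418252e-01  1.48903448e+00 -4.44089210e-16
  1.14213992e+00  1.02837018e+00]
[[-3.88233131e-05  3.10577189e-01 -9.50548162e-01]
 [ 5.59888801e-05 -9.50548161e-01 -3.10577191e-01]
 [-9.99999998e-01 -6.52777626e-05  1.95145598e-05]]
```

View pics/topcrop.png

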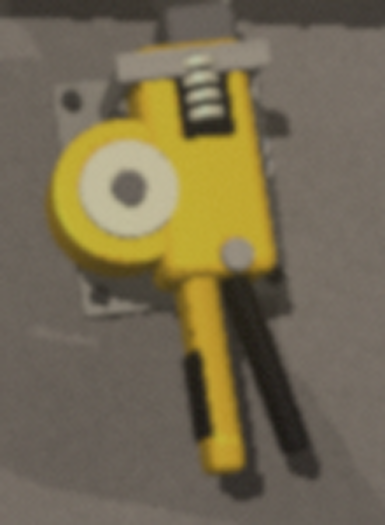

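```bash
cat >> h.py <<'E'
a=np.radians(7.75)
gx=np.array([np.cos(a),np.sin(a),0]); gy=np.array([-np.sin(a),np.cos(a),0])
X_=np.array([0,0,-1.]);Y_=-gy;R=np.stack([X_,Y_,np.cross(X_,Y_)],1)
S=np.array([.588,-.2037,0])
E
python3 - <<'E'
from bench import manip
import cv2,numpy as np
from h import *
manip.move_ptp(S+[0,0,.17],R)
c=manip.get_calibration("wrist")
p,d=manip.grab_frame("wrist"); cv2.imwrite("pics/w1.png",p[:,:,::-1]); np.save("pics/w1.npy",d)
print(manip.current_time(),manip.current_ee_pos(),manip.current_force())
W=cloud(d,c); np.save("pics/w1W.npy",W)
L=W-S; u=L@gx; v=L@gy; z=W[...,2]
m=(d>0)&(z>.066)&(z<.083)&(abs(v)<.06)
for u0 in np.arange(-.06,.06,.01):
    s=m&(u>=u0)&(u<u0+.01)
    if s.any():
        vs=np.sort(v[s]); g=np.argmax(np.diff(vs)); print(round(u0,3),s.sum(),np.round([vs[0],vs[g],vs[g+1],vs[-1]],4))
print(u[m].min())
E
```

```text
2.4667 [ 0.58768518 -0.20458114  0.17014797] [-0.05042262 -0.60455408  0.26303779]
-0.05 154 [-0.0327 -0.0327 -0.0019  0.017 ]
-0.04 400 [-0.0405 -0.0275 -0.0019  0.017 ]
-0.03 428 [-0.0384 -0.0254 -0.0019  0.0179]
-0.02 445 [-0.0363 -0.0235 -0.0019  0.0179]
-0.01 467 [-0.0343 -0.021  -0.0019  0.0177]
0.0 483 [-0.0324 -0.0191 -0.0019  0.0181]
0.01 501 [-0.0305 -0.0172 -0.0019  0.0181]
0.02 503 [-0.0286 -0.0148 -0.0019  0.018 ]
0.03 513 [-0.0258 -0.013  -0.0019  0.018 ]
0.04 538 [-0.0241 -0.0105 -0.0019  0.0178]
0.05 581 [-0.0222 -0.0082 -0.0019  0.0176]
-0.04691765921686035
```

View pics/w1.png

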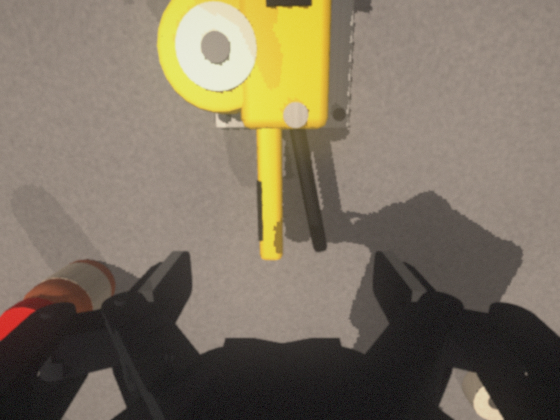

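The wrist picture shows the yellow handle (columns about 258–282, rows 130–258) and the black lever (to 318,245) between the open fingers. The jar is off to the lower left. The measured faces are at +18 and -32 mm, as specified, so I'm going down.

```bash
python3 - <<'E'
from bench import manip
import numpy as np
from h import *
T=S+0.001*gy+[0,0,.040]
manip.move_l(T,max_speed=.08)
def st(k): 
    F=np.array(manip.current_force()); e=np.array(manip.current_ee_pos())-S
    print(k,round(manip.current_time(),2),"w",round(manip.current_grip_width()*85,2),"F gx,gy,z",np.round([F@gx,F@gy,F[2]],1),"off",np.round([e@gx,e@gy,e[2]],4))
st("down")
manip.set_gripper(0.0,effort=30)
st("closed")
manip.dwell(.2); st("+.2")
E
```

```text
down 4.24 w 85.09 F gx,gy,z [-1.1 -0.6 -0. ] off [0.0002 0.0009 0.0405]
closed 4.78 w 34.78 F gx,gy,z [-2.5  3.5 10.8] off [0.0004 0.0014 0.041 ]
+.2 4.97 w 34.87 F gx,gy,z [-1.6  3.9 11.2] off [0.0003 0.0014 0.041 ]
```

```bash
python3 - <<'E'
from bench import manip
import cv2,numpy as np
from h import *
c=manip.get_calibration("wrist")
p,d=manip.grab_frame("wrist"); cv2.imwrite("pics/w2.png",p[:,:,::-1])
W=cloud(d,c)
L=W-S; u=L@gx; v=L@gy; z=W[...,2]
dark=p.max(2)<70
m=(d>0)&(z>.066)&(z<.083)&(abs(v)<.06)
for u0 in np.arange(-.05,.06,.01):
    s=m&(u>=u0)&(u<u0+.01); k=s&dark
    print(round(u0,3),s.sum(),np.round([v[s].min(),v[s].max()],4) if s.any() else'')
E
```

```text
-0.05 0 
-0.04 1 [-0.0056 -0.0056]
-0.03 240 [-0.0175  0.0143]
-0.02 1612 [-0.0196  0.02  ]
-0.01 2017 [-0.0195  0.0199]
0.0 2390 [-0.0309  0.0342]
0.01 2511 [-0.0286  0.0282]
0.02 2038 [-0.0175  0.0185]
0.03 2131 [-0.0177  0.0182]
0.04 2291 [-0.0177  0.0182]
0.05 2437 [-0.0175  0.0184]
```

View pics/w2.png

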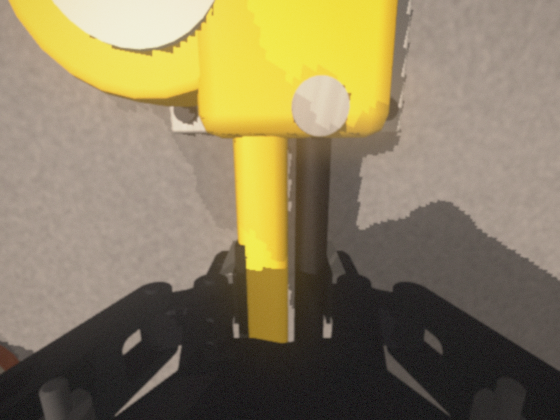

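The lever (columns 298–328) is parallel to the handle, with its outer face at -17.6 mm along its whole length, so it is fully home. I'll hold it to about a second in total, then release.

```bash
python3 - <<'E'
from bench import manip
import cv2,numpy as np
from h import *
manip.dwell(.75); print(manip.current_time(),manip.current_grip_width()*85)
manip.set_gripper(1.0)
print(manip.current_time(),manip.current_grip_width()*85,manip.current_force())
manip.dwell(.2)
manip.move_l(S+[0,0,.17],max_speed=.1)
manip.dwell(.3)
c=manip.get_calibration("wrist")
p,d=manip.grab_frame("wrist"); cv2.imwrite("pics/w3.png",p[:,:,::-1])
W=cloud(d,c);L=W-S; u=L@gx; v=L@gy; z=W[...,2]
m=(d>0)&(z>.066)&(z<.083)&(abs(v)<.06)
for u0 in np.arange(-.04,.05,.02):
    s=m&(u>=u0)&(u<u0+.01);vs=np.sort(v[s]); g=np.argmax(np.diff(vs)); print(round(u0,3),s.sum(),np.round([vs[0],vs[g],vs[g+1],vs[-1]],4))
p,d=manip.grab_frame("top"); cv2.imwrite("pics/top3.png",p[:,:,::-1])
print(manip.look_for("top","jar_mid"),manip.look_for("top","blue_trigger"))
print(manip.current_time(),manip.current_force())
E
```

```text
5.775 34.89330250745402
6.325 84.73426996313584 [-0.93611368 -0.36763446 -0.00373051]
-0.04 394 [-0.0407 -0.0275 -0.002   0.0169]
-0.02 459 [-0.0364 -0.0233 -0.0019  0.0179]
0.0 481 [-0.0324 -0.0191 -0.0019  0.0181]
0.02 519 [-0.0286 -0.0146 -0.0018  0.018 ]
0.04 538 [-0.0239 -0.0104 -0.0018  0.018 ]
[{'at': [0.4504, -0.0033, 0.0932], 'confidence': 0.94}] [{'at': [0.5837, 0.1547, 0.0767], 'confidence': 0.81}]
8.475 [-0.23374809  0.55866171 -0.07194206]
```

View pics/w3.png

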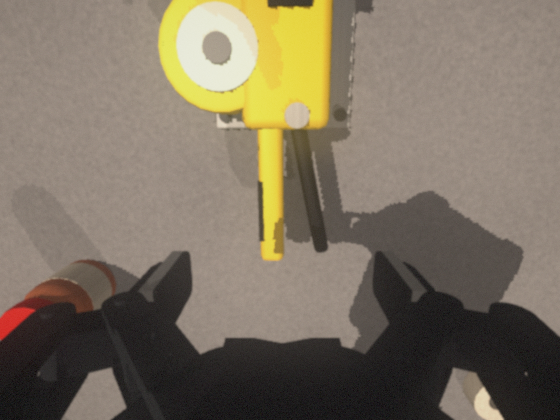

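View pics/top3.png

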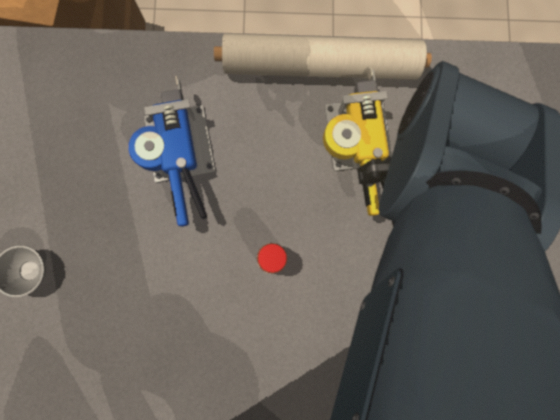

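The lever is back at its rest position (outer face -32.4 mm, the same as before). The jar is still at pixel (272,258), the blue gun is unchanged, and the arm is clear.

```bash
python3 - <<'E'
from bench import manip
manip.sign_off(); print(manip.current_time())
E
```

```text
the job is handed in; nothing more can be done
the job is handed in; nothing more can be done
```

I squeezed the yellow gun's trigger fully home once, held it for about 1.0 s, let go so that it sprang back, and signed off shortly after 8.5 s.

- **Squeeze:** with the trigger held, the wrist camera showed the lever parallel to the handle, its outer face at about -17.6 mm (-18 is home). The gripper read 34.9 mm across lever and handle instead of the stated 36 mm. I put the difference down to pad give or gripper scale. The force readings in the grip stayed at about 12 N or less.
- **Release:** the lever's outer face came back to -32.4 mm, the same as before the squeeze.
- **Left alone:** the jar stayed at the same pixel position and the blue trigger read the same within the detector's accuracy. I raised the open gripper clear before handing in, and it was touching nothing.
- **Not checked:** I did not look for the new label coming out of the nose; I only confirmed the full squeeze and the full return of the lever.

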